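# Park the sprung belt tensioner of a wet grinder on its lock pin

## Task

The wet grinder's belt is off for a change: park its sprung belt tensioner out of the way. Take the red-handled lock pin from its boss, put it through the eye at the end of the blue arm, draw the arm back against its spring until its pointer stands at the green mark of the scale (never on into the red), and feel the pin down into the hole there until it is fully home and holds the arm when you let go. Be gentle: do not force the pin, do not let the arm snap back, and leave the other things on the bench alone.

Things in the scene. Friction and masses are not known exactly. Their poses are not given: they have to be found in the camera images.
- grinder: Base of a tabletop wet grinder, fixed, 280 (x) x 380 (y) x 110 mm: dark red housing, flat steel deck on top, drum, cover and belt removed. Origin: centre of its underside, z up; deck at z 110. On the deck (x, y in mm): big pulley (30, 100), radius 75, top 24 above the deck (nut 31); motor pulley (30, -135), radius 22, top 24 (nut 29).
- stow (a point): Mouth of the 11 mm hole of the pin's stow boss on the deck, a 28 mm square aluminium block, top 32 mm above the deck, at (-105, 135) mm in the grinder's frame. The pin stands in it at the start.
- pivot (a point): Pivot axis (vertical) of the tensioner at deck height, at (-90, -120) mm in the grinder's frame; axes as the grinder's. Round it lies the scale plate: an aluminium quadrant from 126 to 154 mm radius, top 20 mm above the deck, with a white rim with black ticks, up to 166 mm. Holes of 11 mm through to the deck at 140 mm radius, nominally at tensioner angles 0.2, 0.4 and 0.6 rad.
- green (a point): NOMINAL place of the mouth of the hole with the green mark: 140 mm from the pivot, tensioner angle 0.6 rad, 20 mm above the deck. The scale plate is clamped in slots, so its holes and marks all stand up to 0.03 rad (4 mm along the arc) either way from nominal; no reading tells, so see it or feel for it. The red band begins nominally at 0.72 rad. The arm passes above the plate without touching.
- idler (a joint): Angle of the tensioner arm, rad: 0 at rest on its stop, growing anticlockwise seen from above as it is drawn back; end stop 0.85. At 0 the arm points 0.698 rad anticlockwise from the grinder's +x. A torsion spring returns it: 0.7 N m at 0 plus 1.0 N m per rad (5 N at the eye at rest, 9 N at the green mark). Let go, it snaps back.
- eye (a point): Centre of the upper mouth of the blue arm's eye, 140 mm from the pivot, 30 mm above the deck: a 11 mm through hole, mouth chamfered, in a 26 mm square end 6 mm thick (underside 4 mm above the scale plate); black pointer beyond it. x points along the arm, outwards. Arm 22 mm wide, its top 30 above the deck; roller bolt 95 mm from the pivot, to 34; hub at the pivot, to 36.
- pin: Lock pin, 71 mm, 35 g. Origin: its tip, z up the pin. Shank 10 mm thick to z 29, tip chamfered 2 mm; collar 18 mm thick to 33; red 16 x 16 mm handle from 33 to 71, faces along x and y. At the start upright in the boss, tip 3 mm above the deck. Tip on the scale plate: 10 mm below the eye's mouth. Home: collar on the arm, tip 1 mm above the deck. Over 50 N against the grinder spoils it.
- tiffin: Three-tier brushed steel tiffin, 130 mm wide, 222 mm high, origin at the centre of its underside; leave alone.
- sandwich_box: Orange plastic sandwich box, 164 x 156 x 61 mm, origin at the centre of its underside; leave alone.
- jar: Clear glass jar with a dark twist cap, 80 mm in diameter, 122 mm high, origin at the centre of its underside; leave alone.
- muffin_mould: Red silicone muffin mould, a fluted cup 76 mm in diameter, 34 mm high, origin at the centre of its underside; leave alone.

How it is judged:
By the outcome, as a careful person would: the job done as asked, in the order asked, and still so for the second after the job is handed in, with the robot touching nothing.
It also fails if it takes over 67 s, if anything falls off the work surface, if the arm or the gripper's body presses on something with over 40 N, if the wrist force passes 120 N, or if a joint passes its speed limit or range.

## Robot

A 6-joint arm with a two-finger parallel gripper is mounted at the origin on the work surface. World frame = base frame: x ahead of the robot, y to its left, z up, the work surface at z = 0. Lengths are in m, angles in rad, forces in N, time in s.
With the tool pointing down it reaches from about 0.275 to 0.975 m from the base axis. Payload 8.4 kg.
Tool frame: the origin (TCP) lies midway between the tips of the shut fingers; the grasp point (between the pads) lies 19 mm behind it; z points along the fingers, y is the line along which they close (so a half turn about z gives the same grasp; the last joint's range is limited). The gripper opens to 92 mm and grips with 3 to 60 N. Pads are 20 mm wide; open, the fingers measure 128 mm over their backs; the gripper's body (75 mm by 189 mm) begins 69 mm behind the grasp point.
Start: joints at [-1.3, 0.353, 1.633, -0, 1.155, -0.002], TCP at [0.168, -0.602, 0.215] pointing down, gripper open.
Joint ranges: [-2.63, 2.63], [-0.92, 2.1], [0.06, 2.66], [-1.3, 4.44], [0, 2.69], [-3.02, 3.02]. Speed limits (rad/s): [2.22, 2.22, 2.79, 3.14, 3.14, 3.14].

## Interface

Orientations are given as a 3x3 rotation matrix whose columns are the frame's x, y, z axes.
In Python, from rig import env gives the robot as it stands.
- The arm moves only by the tool apply_moves, never from a script. Its argument "deltas" is a list of rows, each an object of numbers: "x", "y", "z": the shift along the tool's x, y, z in mm; "rx", "ry", "rz": the turn, a rotation vector about the tool's x, y, z in degrees; "gripper": the finger opening in mm, from 0 to 91.9. A call has exactly 10 rows; each row is the pose to reach, as a shift and turn from the pose commanded when the call began, along the tool's axes at that moment; what a row does not reach only later rows make up. A row lasts 1/10 s, in which the tool goes at most 50 mm and 8.59 degrees, less where a joint would pass 70% of its speed; a pose out of reach is approached as far as the arm can. A call with a gripper value outside its range is refused whole. The fingers move at their own pace and stop on an object; the grip force is fixed at half the most. Time passes only in rows, so rows that repeat a pose let the fingers close, or fill a call up. It gives the time, the measured TCP pose, the force, the opening and the grip force at its end, in the units of the state.
- env.read_state(): the state, without advancing time (a new reading comes with each control period).
- env.get_image(name): name is "scene" or "top"; returns a dict with "frame" (480x640x3 uint8, red, green, blue), "z_map" (480x640 float32, m along the optical axis (not along the pixel's ray), 0 where there is no reading), "fx", "fy", "cx", "cy" (pixels), "extrinsics" (4x4, takes a point from camera to world coordinates). Camera axes: x right, y down, z forward; pixel columns grow to the right and rows downward; lengths in m; the calibration is good to about 2 mm. A picture is of the moment at which its call begins.
- env.close_job(): hands the job in; it is judged then, once.
The state is a dict: "t": time; "joints": joint angles; "qd": joint speeds; "tau": joint torques, N m; "tool_pos": TCP position; "tcp_rot": TCP orientation; "wrist_force": force on the tool from outside, world axes, zero at the start; "moment": the same for the moment, N m; "gripper_width": finger opening in m; "grip_force": force on a finger pad.
Only numpy, scipy, OpenCV 4.12 (cv2) and the standard library are available. Lean on these libraries where they do the work, as an engineer would, in place of code of your own. Each camera call takes 0.05 s, during which the arm holds its last target. There are 200 camera calls.

## Working session

There is one attempt and no reset: what is moved stays moved. The work goes in short steps, Python scripts to look and compute and a tool call to move; the robot and the scene stay as the last step left them, time stands still between calls to the robot, and variables do not carry over. Pictures are saved under pics/ and viewed, at most 10 in all, crops included, and the job is handed in when it is done.

Besides the shell and the picture viewer there is one more tool, called after "Request:" as name([rows], argument=value, ...), one row to a line, values as JSON. apply_moves: Moves the arm, as the interface text tells. Its arguments: {"type":"object","properties":{"deltas":{"type":"array","items":{"type":"object","properties":{"x":{"type":"number"},"y":{"type":"number"},"z":{"type":"number"},"rx":{"type":"number"},"ry":{"type":"number"},"rz":{"type":"number"},"gripper":{"type":"number"}}}}},"required":["deltas"]}

```bash
mkdir -p pics; ls; cat > h.py <<'E'
import numpy as np, cv2
from rig import env
def shot(n,save=None):
    d=env.get_image(n)
    if save: cv2.imwrite('pics/'+save,cv2.cvtColor(d['frame'],cv2.COLOR_RGB2BGR))
    return d
def ray(d,u,v,z):
    E=d['extrinsics'];r=E[:3,:3]@np.array([(u-d['cx'])/d['fx'],(v-d['cy'])/d['fy'],1]);o=E[:3,3]
    return o+r*(z-o[2])/r[2]
def proj(d,p):
    E=d['extrinsics'];c=E[:3,:3].T@(np.array(p)-E[:3,3])
    return np.array([d['fx']*c[0]/c[2]+d['cx'],d['fy']*c[1]/c[2]+d['cy']])
E
python3 - <<'E'
from h import *
for n in('scene','top'):
    d=shot(n,n+'0.png');print(n,d['fx'],d['cx'],d['cy'],d['extrinsics'].round(3).tolist())
print(env.read_state())
E
```

```text
pics
scene 501.4927875193471 326.9021624882214 251.2938606555795 [[-0.722, 0.526, -0.449, 1.079], [0.692, 0.532, -0.488, 0.603], [-0.018, -0.663, -0.749, 1.012], [0.0, 0.0, 0.0, 1.0]]
top 440.22678717672864 314.696315234262 236.0599224642102 [[-0.008, -0.997, 0.076, 0.439], [-1.0, 0.008, 0.012, 0.002], [-0.012, -0.076, -0.997, 1.193], [0.0, 0.0, 0.0, 1.0]]
{'t': 0.1, 'joints': array([-1.30040785e+00,  3.53573596e-01,  1.63405105e+00, -2.56142728e-05,
        1.15517767e+00, -2.40633876e-03]), 'qd': array([-9.86055237e-04, -1.78229155e-03, -5.84059428e-04, -1.08181005e-04,
       -9.09817867e-05, -1.44841416e-03]), 'tau': array([-2.86062677e-04, -5.94907308e+01, -3.34930229e+01,  6.98183896e-02,
        1.82901736e-02, -3.26882321e-05]), 'tool_pos': array([ 0.16826199, -0.60147318,  0.21394579]), 'tcp_rot': array([[ 9.63018876e-01,  2.69433713e-01, -3.45689699e-04],
       [ 2.69433934e-01, -9.63018178e-01,  1.15945129e-03],
       [-2.05101986e-05, -1.20971401e-03, -9.99999268e-01]]), 'wrist_force': array([-0.31847944, -0.64143943, -0.69393823]), 'moment': array([ 0.04564473, -0.02876515, -0.00819494]), 'grip_force': 0.0, 'gripper_width': 0.09224569253291003}
```

View pics/top0.png

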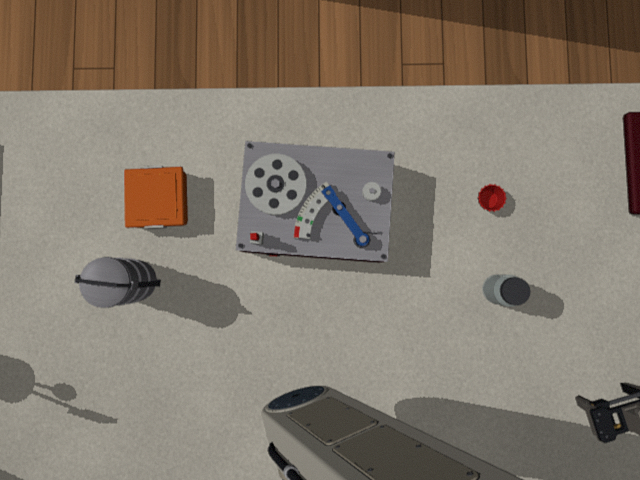

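View pics/scene0.png

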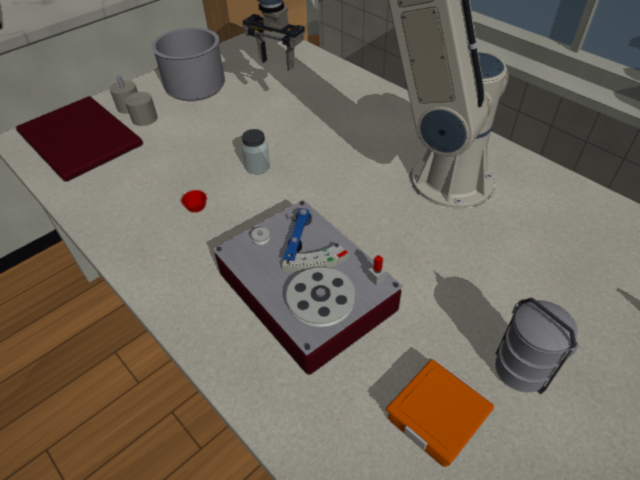

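The top view shows the grinder deck at about px (237–394, 142–262), with the pin's red handle at (256,238), the blue arm's eye at (327,190) and its hub at (362,240). The green mark is near (300,218) and the red band near (297,232). In the scene view the pin is at (378,264) and the eye at about (290,258).

```bash
cat > m.py <<'E'
from h import *
from scipy.optimize import least_squares
D={n:shot(n) for n in('scene','top')}
def blob(d,f,box):
    hsv=cv2.cvtColor(d['frame'],cv2.COLOR_RGB2HSV);m=f(hsv).astype(np.uint8)
    k=np.zeros_like(m);x0,y0,x1,y1=box;k[y0:y1,x0:x1]=1;m*=k
    n,l,s,c=cv2.connectedComponentsWithStats(m);i=1+np.argmax(s[1:,4]);return (l==i),s[i],c[i]
red=lambda h:((h[...,0]<8)|(h[...,0]>172))&(h[...,1]>150)&(h[...,2]>90)
E
python3 - <<'E'
from m import *
t=D['top'];s=D['scene']
print('pin',blob(t,red,(245,225,270,243))[1:],blob(s,red,(368,250,390,280))[1:])
# deck outline in top: grey not red, inside box
g=cv2.cvtColor(t['frame'],cv2.COLOR_RGB2GRAY)
zm=t['z_map'];vv,uu=np.mgrid[:480,:640]
E=t['extrinsics'];P=np.stack([(uu-t['cx'])/t['fx']*zm,(vv-t['cy'])/t['fy']*zm,zm],-1)@E[:3,:3].T+E[:3,3]
box=(uu>225)&(uu<405)&(vv>130)&(vv<275)
dk=box&(P[...,2]>.09)
rc=cv2.minAreaRect(np.argwhere(dk)[:,::-1].astype(np.float32));bp=cv2.boxPoints(rc);print(rc)
print([ray(t,*p,.11).round(4).tolist() for p in bp])
print('deck z',np.median(P[...,2][dk]))
big=cv2.resize(t['frame'][140:265,235:400],None,fx=4.8,fy=4.8,interpolation=cv2.INTER_CUBIC)[...,::-1]
cv2.imwrite('pics/top1.png',big)
big=cv2.resize(s['frame'][195:340,210:405],None,fx=4,fy=4,interpolation=cv2.INTER_CUBIC)[...,::-1]
cv2.imwrite('pics/sc1.png',big)
E
```

```text
pin (array([250, 233,   7,   7,  39], dtype=int32), array([253.41025641, 235.94871795])) (array([374, 255,   9,  17,  85], dtype=int32), array([378.57647059, 262.11764706]))
((315.85205078125, 202.51609802246094), (176.88893127441406, 141.655517578125), 0.4982115924358368)
[[0.4339, 0.2312, 0.11], [0.7897, 0.2309, 0.11], [0.7807, -0.2137, 0.11], [0.427, -0.2025, 0.11]]
deck z 0.11066807533138912
```

View pics/top1.png

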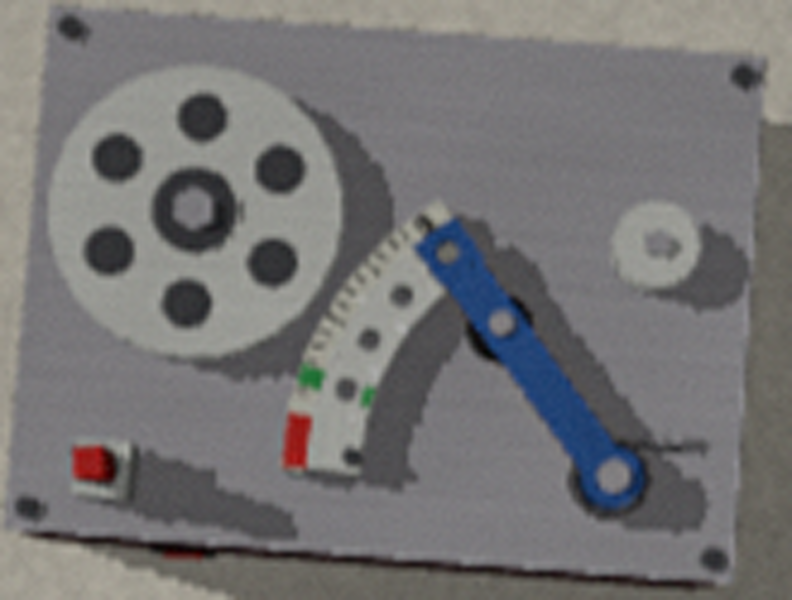

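View pics/sc1.png

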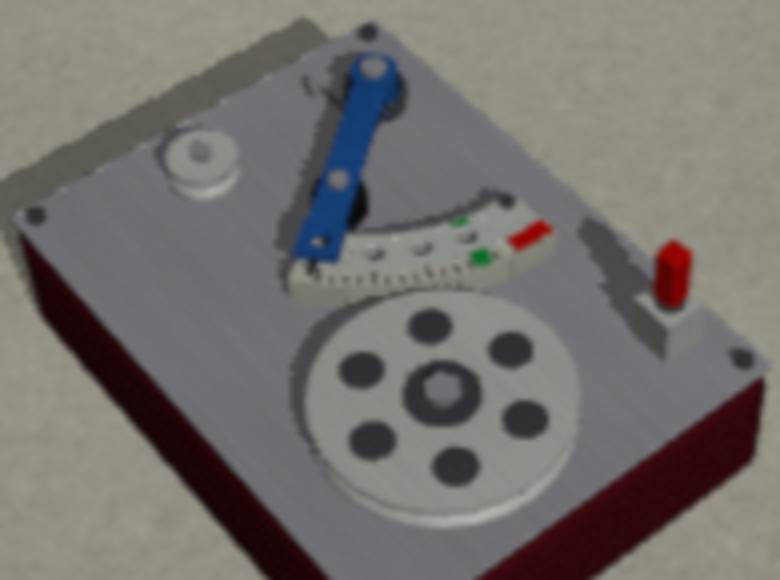

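The crops are sharp. Top crop: eye (447,252), green hole (347,388), hub (613,478), pin top (92,460). Scene crop: eye (319,241), green hole (468,238), hub (373,66), pin top (675,248). I'll fit the grinder pose to these.

```bash
cat > f.py <<'E'
from m import *
a0=.698;eye=(-90+140*np.cos(a0),-120+140*np.sin(a0))
T=[((54,8),(140,190),.11),((765,58),(140,-190),.11),((8,527),(-140,190),.11),((195.5,211.5),(30,100),.134),((194,207),(30,100),.141),((660,243),(30,-135),.139),((614,477),(-90,-120),.146),((447,252),eye,.14)]
S=[((767,372),(-140,190),.11),((18,225),(140,-190),.11),((442,388),(30,100),.141),((200,151),(30,-135),.139),((373,66),(-90,-120),.146),((319,241),eye,.14)]
up=lambda p,o,k:((p[0]+.5)/k-.5+o[0],(p[1]+.5)/k-.5+o[1])
ft=lambda p:up(p,(235,140),4.8)
fs=lambda p:up(p,(210,195),4.)
def pts(L,d,f): return np.array([ray(d,*f(p),z)[:2] for p,_,z in L]),np.array([q for _,q,_ in L])/1000
def R(a): return np.array([[np.cos(a),-np.sin(a)],[np.sin(a),np.cos(a)]])
def fit(W,G): return least_squares(lambda x:((G@R(x[2]).T+x[:2])-W).ravel(),[.6,0,0],loss='soft_l1',f_scale=.002).x
A=pts(T,D['top'],ft);B=pts(S,D['scene'],fs)
E
python3 - <<'E'
from f import *
np.set_printoptions(suppress=True,precision=4)
for n,(W,G) in dict(top=A,scene=B,both=(np.r_[A[0],B[0]],np.r_[A[1],B[1]])).items():
    x=fit(W,G);print(n,x,'res mm',((G@R(x[2]).T+x[:2]-W)*1000).round(1).tolist())
    g=lambda p:(R(x[2])@(np.array(p)/1000)+x[:2])
    print(' stow',g((-105,135)),'eye',g(eye),'piv',g((-90,-120)))
x=fit(np.r_[A[0],B[0]],np.r_[A[1],B[1]])
for d,f,p,q in((D['top'],ft,(92,460),(347,388)),(D['scene'],fs,(675,248),(468,238))):
    w=ray(d,*f(q),.13)[:2];l=R(x[2]).T@(w-x[:2])*1000-[-90,-120]
    print('pin',ray(d,*f(p),.184),'green',w,np.hypot(*l),np.arctan2(l[1],l[0])-a0)
E
```

```text
top [ 0.611   0.0118 -0.0862] res mm [[4.3, 3.3], [2.2, -4.3], [-2.9, 4.9], [0.3, -0.3], [-0.6, -0.4], [-0.5, 0.2], [-0.4, -0.2], [-0.5, -1.4]]
 stow [0.518  0.1553] eye [ 0.6256 -0.0196] piv [ 0.511 -0.1  ]
scene [ 0.61    0.0123 -0.0893] res mm [[-6.4, 2.4], [1.9, -11.4], [1.4, 0.3], [-0.5, -0.2], [0.3, 0.9], [-0.5, -0.4]]
 stow [0.5174 0.1562] eye [ 0.6245 -0.0191] piv [ 0.5096 -0.0992]
both [ 0.6106  0.0121 -0.0885] res mm [[4.2, 3.2], [1.3, -4.3], [-2.9, 5.5], [0.1, -0.1], [-0.8, -0.2], [-1.3, 0.5], [-1.1, 0.3], [-1.0, -1.1], [-6.0, 2.0], [2.7, -11.6], [1.9, 0.0], [0.3, -0.5], [1.0, 0.5], [0.2, -0.7]]
 stow [0.5179 0.1558] eye [ 0.6251 -0.0194] piv [ 0.5103 -0.0995]
pin [0.5191 0.1539 0.184 ] green [0.5588 0.0329] 140.9842775147311 0.6100868915381881
pin [0.5129 0.1532 0.184 ] green [0.5561 0.0338] 140.98327761600137 0.6303889686881441
```

Request:
apply_moves([
  {"x":20,"y":-25,"rz":-5,"gripper":60},
  {"x":50,"y":-60,"rz":-12,"gripper":60},
  {"x":80,"y":-95,"rz":-20,"gripper":60},
  {"x":110,"y":-130,"rz":-28,"gripper":60},
  {"x":140,"y":-165,"rz":-36,"gripper":60},
  {"x":170,"y":-200,"rz":-44,"gripper":60},
  {"x":200,"y":-235,"rz":-52,"gripper":60},
  {"x":230,"y":-270,"rz":-60,"gripper":60},
  {"x":260,"y":-305,"rz":-66,"gripper":60},
  {"x":285,"y":-335,"rz":-69.3,"gripper":60},
])

```text
invalid input
```

```bash
cat > go.py <<'E'
import sys
from rig import env
import numpy as np
np.set_printoptions(suppress=True,precision=4)
s=env.read_state();R=s['tcp_rot'];t=np.array([float(v) for v in sys.argv[1:4]])
print('t',s['t'],'pos',s['tool_pos'],'F',s['wrist_force'].round(2),'M',s['moment'].round(3),'w',s['gripper_width'],'gf',s['grip_force'])
print('delta tool mm',R.T@(t-s['tool_pos'])*1000,'yang',np.arctan2(R[1,1],R[0,1]),'z',R[:,2])
E
python3 go.py .517 .155 .215
```

```text
t 0.3 pos [ 0.1684 -0.6017  0.2143] F [ 0.67 -0.32  0.4 ] M [-0.062  0.029 -0.046] w 0.09200615023834689 gf 0.0
delta tool mm [ 539.6603 -634.7849   -0.355 ] yang -1.2979497421869328 z [-0.0001  0.0005 -1.    ]
```

Request:
apply_moves([
  {"x":20,"y":-25,"z":0,"rx":0,"ry":0,"rz":-5,"gripper":60},
  {"x":50,"y":-60,"z":0,"rx":0,"ry":0,"rz":-12,"gripper":60},
  {"x":80,"y":-95,"z":0,"rx":0,"ry":0,"rz":-20,"gripper":60},
  {"x":110,"y":-130,"z":0,"rx":0,"ry":0,"rz":-28,"gripper":60},
  {"x":140,"y":-165,"z":0,"rx":0,"ry":0,"rz":-36,"gripper":60},
  {"x":170,"y":-200,"z":0,"rx":0,"ry":0,"rz":-44,"gripper":60},
  {"x":200,"y":-235,"z":0,"rx":0,"ry":0,"rz":-52,"gripper":60},
  {"x":230,"y":-270,"z":0,"rx":0,"ry":0,"rz":-60,"gripper":60},
  {"x":260,"y":-305,"z":0,"rx":0,"ry":0,"rz":-66,"gripper":60},
  {"x":285,"y":-335,"z":0,"rx":0,"ry":0,"rz":-69.3,"gripper":60},
])

```text
t: 1.3
tool_pos: [0.3531, -0.2005, 0.2148]
tcp_rot: [[0.084, 0.996, 0.001], [0.996, -0.084, -0.0], [-0.0, 0.001, -1.0]]
wrist_force: [1.1, -0.3, -0.6]
gripper_width: 0.0602
grip_force: 0.0
```

Request:
apply_moves([
  {"x":40,"y":15,"z":0,"rx":0,"ry":0,"rz":0,"gripper":60},
  {"x":82,"y":30,"z":0,"rx":0,"ry":0,"rz":0,"gripper":60},
  {"x":124,"y":45,"z":0,"rx":0,"ry":0,"rz":0,"gripper":60},
  {"x":166,"y":60,"z":0,"rx":0,"ry":0,"rz":0,"gripper":60},
  {"x":208,"y":75,"z":0,"rx":0,"ry":0,"rz":0,"gripper":60},
  {"x":250,"y":90,"z":0,"rx":0,"ry":0,"rz":0,"gripper":60},
  {"x":292,"y":106,"z":0,"rx":0,"ry":0,"rz":0,"gripper":60},
  {"x":332,"y":120,"z":0,"rx":0,"ry":0,"rz":0,"gripper":60},
  {"x":360,"y":130,"z":0,"rx":0,"ry":0,"rz":0,"gripper":60},
  {"x":368,"y":133,"z":0,"rx":0,"ry":0,"rz":0,"gripper":60},
])

```text
t: 2.3
tool_pos: [0.5186, 0.1549, 0.2145]
tcp_rot: [[0.086, 0.996, 0.001], [0.996, -0.086, 0.001], [0.001, 0.001, -1.0]]
wrist_force: [-0.1, 0.1, 0.0]
gripper_width: 0.0598
grip_force: 0.0
```

```bash
python3 go.py .517 .155 .149; python3 - <<'E'
from h import *
s=shot('scene')
p=proj(s,env.read_state()['tool_pos']);print(p)
u,v=int(p[0]),int(p[1])
cv2.imwrite('pics/sc2.png',cv2.resize(s['frame'][v-60:v+60,u-80:u+80],None,fx=4,fy=4,interpolation=cv2.INTER_CUBIC)[...,::-1])
E
```

```text
t 2.3 pos [0.5186 0.1549 0.2145] F [-0.14  0.13  0.02] M [-0.081 -0.048 -0.015] w 0.059773457653351916 gf 0.0
delta tool mm [-0.0676 -1.6073 65.4867] yang -0.08617173064206597 z [ 0.0006  0.0006 -1.    ]
[377.89065943 248.94403409]
```

View pics/sc2.png

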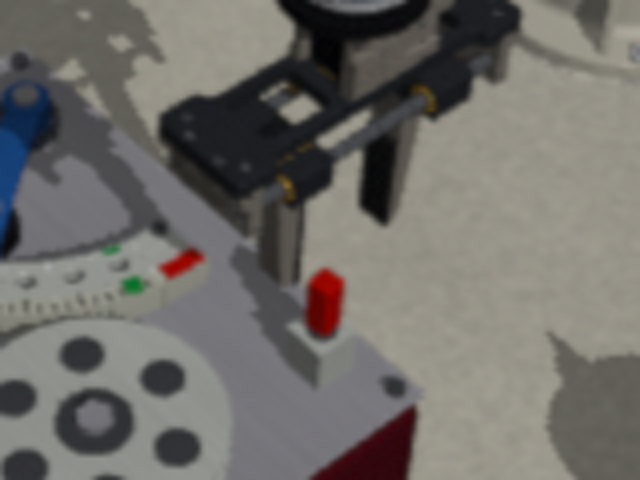

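The fingers (crop (280,285) and (385,220)) straddle the line above the pin at (325,305). I'll descend and grip.

Request:
apply_moves([
  {"x":0,"y":-1,"z":8,"rx":0,"ry":0,"rz":0,"gripper":60},
  {"x":0,"y":-1,"z":22,"rx":0,"ry":0,"rz":0,"gripper":60},
  {"x":0,"y":-1,"z":38,"rx":0,"ry":0,"rz":0,"gripper":60},
  {"x":0,"y":-1,"z":52,"rx":0,"ry":0,"rz":0,"gripper":60},
  {"x":0,"y":-1,"z":61,"rx":0,"ry":0,"rz":0,"gripper":50},
  {"x":0,"y":-1,"z":65.5,"rx":0,"ry":0,"rz":0,"gripper":40},
  {"x":0,"y":-1,"z":65.5,"rx":0,"ry":0,"rz":0,"gripper":30},
  {"x":0,"y":-1,"z":65.5,"rx":0,"ry":0,"rz":0,"gripper":22},
  {"x":0,"y":-1,"z":65.5,"rx":0,"ry":0,"rz":0,"gripper":20},
  {"x":0,"y":-1,"z":65.5,"rx":0,"ry":0,"rz":0,"gripper":18},
])

```text
t: 3.35
tool_pos: [0.517, 0.1525, 0.1496]
tcp_rot: [[0.088, 0.996, 0.001], [0.996, -0.088, 0.0], [0.0, 0.001, -1.0]]
wrist_force: [0.5, -0.1, -0.2]
gripper_width: 0.0178
grip_force: 0.1
```

```bash
python3 go.py .517 .155 .149
```

```text
t 3.35 pos [0.517  0.1525 0.1496] F [ 0.48 -0.08 -0.22] M [-0.149 -0.146  0.047] w 0.01777140890575391 gf 0.14974899662774988
delta tool mm [ 2.4604 -0.2364  0.6385] yang -0.0883856247626166 z [ 0.0011  0.0002 -1.    ]
```

Request:
apply_moves([
  {"x":0,"y":0,"z":0,"rx":0,"ry":0,"rz":0,"gripper":17},
  {"x":0,"y":0,"z":0,"rx":0,"ry":0,"rz":0,"gripper":16},
  {"x":0,"y":0,"z":0,"rx":0,"ry":0,"rz":0,"gripper":15},
  {"x":0,"y":0,"z":0,"rx":0,"ry":0,"rz":0,"gripper":10},
  {"x":0,"y":0,"z":0,"rx":0,"ry":0,"rz":0,"gripper":10},
  {"x":0,"y":0,"z":-2,"rx":0,"ry":0,"rz":0,"gripper":10},
  {"x":0,"y":0,"z":-6,"rx":0,"ry":0,"rz":0,"gripper":10},
  {"x":0,"y":0,"z":-10,"rx":0,"ry":0,"rz":0,"gripper":10},
  {"x":0,"y":0,"z":-14,"rx":0,"ry":0,"rz":0,"gripper":10},
  {"x":0,"y":0,"z":-18,"rx":0,"ry":0,"rz":0,"gripper":10},
])

```text
t: 4.35
tool_pos: [0.5168, 0.1524, 0.1673]
tcp_rot: [[0.088, 0.996, 0.0], [0.996, -0.088, -0.0], [0.0, 0.0, -1.0]]
wrist_force: [5.6, 0.5, -4.1]
gripper_width: 0.0164
grip_force: 30.0
```

```bash
for i in 1 2 3; do python3 go.py .517 .155 .189;done
```

```text
t 4.35 pos [0.5168 0.1524 0.1673] F [ 5.58  0.46 -4.07] M [-0.125 -1.163  0.003] w 0.016404570880732237 gf 29.997450679074973
delta tool mm [  2.5941  -0.0026 -21.6916] yang -0.0884190094365497 z [ 0.0003 -0.     -1.    ]
t 4.35 pos [0.5168 0.1524 0.1673] F [ 5.58  0.46 -4.07] M [-0.125 -1.163  0.003] w 0.016404570880732237 gf 29.997450679074973
delta tool mm [  2.5941  -0.0026 -21.6916] yang -0.0884190094365497 z [ 0.0003 -0.     -1.    ]
t 4.35 pos [0.5168 0.1524 0.1673] F [ 5.58  0.46 -4.07] M [-0.125 -1.163  0.003] w 0.016404570880732237 gf 29.997450679074973
delta tool mm [  2.5941  -0.0026 -21.6916] yang -0.0884190094365497 z [ 0.0003 -0.     -1.    ]
```

Request:
apply_moves([
  {"x":0,"y":0.5,"z":-3,"rx":0,"ry":0,"rz":0,"gripper":10},
  {"x":0,"y":0.5,"z":-6,"rx":0,"ry":0,"rz":0,"gripper":10},
  {"x":0,"y":0.5,"z":-9,"rx":0,"ry":0,"rz":0,"gripper":10},
  {"x":0,"y":0.5,"z":-13,"rx":0,"ry":0,"rz":0,"gripper":10},
  {"x":0,"y":0.5,"z":-18,"rx":0,"ry":0,"rz":0,"gripper":10},
  {"x":0,"y":0.5,"z":-24,"rx":0,"ry":0,"rz":0,"gripper":10},
  {"x":0,"y":0.5,"z":-30,"rx":0,"ry":0,"rz":0,"gripper":10},
  {"x":0,"y":0.5,"z":-36,"rx":0,"ry":0,"rz":0,"gripper":10},
  {"x":0,"y":0.5,"z":-41,"rx":0,"ry":0,"rz":0,"gripper":10},
  {"x":0,"y":0.5,"z":-43,"rx":0,"ry":0,"rz":0,"gripper":10},
])

```text
t: 5.35
tool_pos: [0.5174, 0.1524, 0.2108]
tcp_rot: [[0.088, 0.996, 0.001], [0.996, -0.088, 0.0], [0.0, 0.001, -1.0]]
wrist_force: [-0.5, 0.1, 0.5]
gripper_width: 0.0166
grip_force: 30.0
```

```bash
python3 go.py .625 -.0195 .210
```

```text
t 5.35 pos [0.5174 0.1524 0.2108] F [-0.48  0.11  0.47] M [-0.08  -0.069 -0.004] w 0.01659683041272184 gf 29.998466013930738
delta tool mm [-161.7476  122.4192    0.8706] yang -0.08851178590032105 z [ 0.0008  0.0002 -1.    ]
```

Request:
apply_moves([
  {"x":-8,"y":6,"z":0,"rx":0,"ry":0,"rz":0,"gripper":10},
  {"x":-26,"y":20,"z":0,"rx":0,"ry":0,"rz":0,"gripper":10},
  {"x":-50,"y":38,"z":0,"rx":0,"ry":0,"rz":0,"gripper":10},
  {"x":-74,"y":56,"z":0,"rx":0,"ry":0,"rz":0,"gripper":10},
  {"x":-98,"y":74,"z":0,"rx":0,"ry":0,"rz":0,"gripper":10},
  {"x":-122,"y":92,"z":3,"rx":0,"ry":0,"rz":0,"gripper":10},
  {"x":-142,"y":107,"z":7,"rx":0,"ry":0,"rz":0,"gripper":10},
  {"x":-155,"y":117,"z":12,"rx":0,"ry":0,"rz":0,"gripper":10},
  {"x":-162,"y":122,"z":15,"rx":0,"ry":0,"rz":0,"gripper":10},
  {"x":-163,"y":123,"z":16,"rx":0,"ry":0,"rz":0,"gripper":10},
])

```text
t: 6.35
tool_pos: [0.6251, -0.0215, 0.1932]
tcp_rot: [[0.089, 0.996, -0.001], [0.996, -0.089, 0.0], [-0.0, -0.001, -1.0]]
wrist_force: [0.8, 0.0, -0.9]
gripper_width: 0.0161
grip_force: 30.0
```

```bash
python3 go.py .625 -.0195 .195;python3 - <<'E'
from h import *
s=shot('scene')
p=proj(s,[.625,-.0195,.16]);print(p)
u,v=int(p[0])-40,int(p[1])-30;print(u,v)
cv2.imwrite('pics/sc3.png',cv2.resize(s['frame'][v:v+60,u:u+80],None,fx=10,fy=10,interpolation=cv2.INTER_CUBIC)[...,::-1])
E
```

```text
t 6.35 pos [ 0.6251 -0.0215  0.1932] F [ 0.8   0.02 -0.95] M [-0.096 -0.032 -0.017] w 0.01608870726676698 gf 29.998335249256343
delta tool mm [ 2.0027 -0.2325 -1.7538] yang -0.08936611318316236 z [-0.0013  0.0001 -1.    ]
[288.47713817 248.93265913]
248 218
```

View pics/sc3.png

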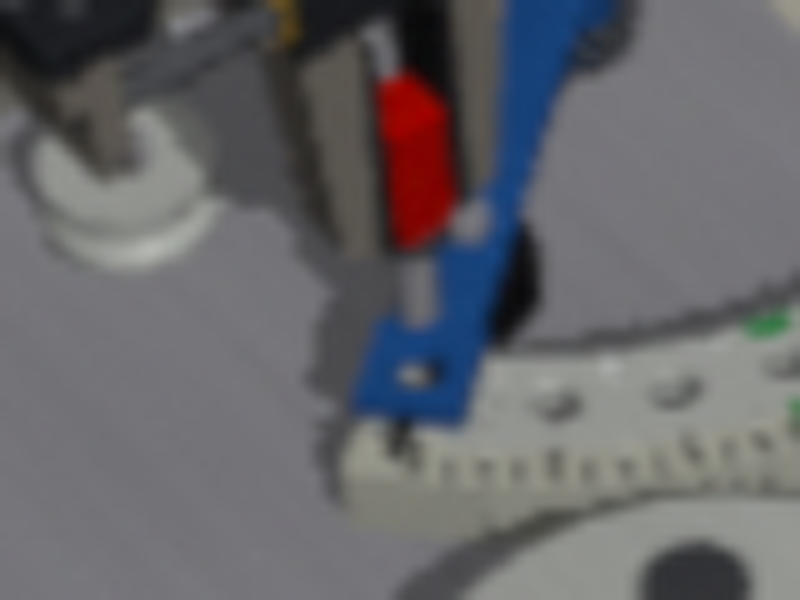

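The shank's tip is at crop (419,~317) as the centre of the tip face, and the collar's underside is near (424,260). The eye's mouth is at (419,373).

```bash
python3 - <<'E'
from h import *
s=shot('scene');f=lambda x,y:((x+.5)/10-.5+248,(y+.5)/10-.5+218)
z=.1932-.0366
e=ray(s,*f(419,373),.14);t=ray(s,*f(419,317),z)
print('eye',e,'tip',t,'d',(e-t)*1000)
R=env.read_state()['tcp_rot'];print('tool',R.T@(e-t)*1000)
# shank axis check: predicted pixel of a vertical axis through t
for dz in(0,.015,.029,.071):
    p=proj(s,t+[0,0,dz]);print((p[0]-248+.5)*10-.5,(p[1]-218+.5)*10-.5)
E
```

```text
eye [ 0.62478239 -0.01860217  0.14      ] tip [ 0.62223985 -0.01967159  0.1566    ] d [  2.54254518   1.06942178 -16.6       ]
tool [ 1.2859915   2.45330265 16.59806407]
418.9999999999993 316.99999999999915
414.1443168097875 272.9895865697081
409.5251020735118 231.12245020533817
395.1375419394726 100.71804675729379
```

Request:
apply_moves([
  {"x":-0.6,"y":0,"z":2,"rx":0,"ry":0,"rz":0,"gripper":10},
  {"x":-0.6,"y":0,"z":5,"rx":0,"ry":0,"rz":0,"gripper":10},
  {"x":-0.6,"y":0,"z":8,"rx":0,"ry":0,"rz":0,"gripper":10},
  {"x":-0.6,"y":0,"z":11,"rx":0,"ry":0,"rz":0,"gripper":10},
  {"x":-0.6,"y":0,"z":13,"rx":0,"ry":0,"rz":0,"gripper":10},
  {"x":-0.6,"y":0,"z":15,"rx":0,"ry":0,"rz":0,"gripper":10},
  {"x":-0.6,"y":0,"z":16,"rx":0,"ry":0,"rz":0,"gripper":10},
  {"x":-0.6,"y":0,"z":17,"rx":0,"ry":0,"rz":0,"gripper":10},
  {"x":-0.6,"y":0,"z":17.5,"rx":0,"ry":0,"rz":0,"gripper":10},
  {"x":-0.6,"y":0,"z":18,"rx":0,"ry":0,"rz":0,"gripper":10},
])

```text
t: 7.45
tool_pos: [0.6252, -0.0215, 0.1761]
tcp_rot: [[0.088, 0.996, 0.0], [0.996, -0.088, 0.0], [0.0, 0.0, -1.0]]
wrist_force: [0.5, 0.1, -0.4]
gripper_width: 0.0163
grip_force: 30.0
```

```bash
python3 go.py .6243 -.0228 .1675;python3 - <<'E'
from h import *
s=shot('scene')
u,v=248,218
cv2.imwrite('pics/sc4.png',cv2.resize(s['frame'][v:v+60,u:u+80],None,fx=10,fy=10,interpolation=cv2.INTER_CUBIC)[...,::-1])
E
```

```text
t 7.45 pos [ 0.6252 -0.0215  0.1761] F [ 0.55  0.14 -0.4 ] M [-0.024 -0.051  0.003] w 0.01626379698349824 gf 29.99850878259167
delta tool mm [-1.3881 -0.7748  8.5951] yang -0.08849790309787718 z [ 0.0001  0.     -1.    ]
```

View pics/sc4.png

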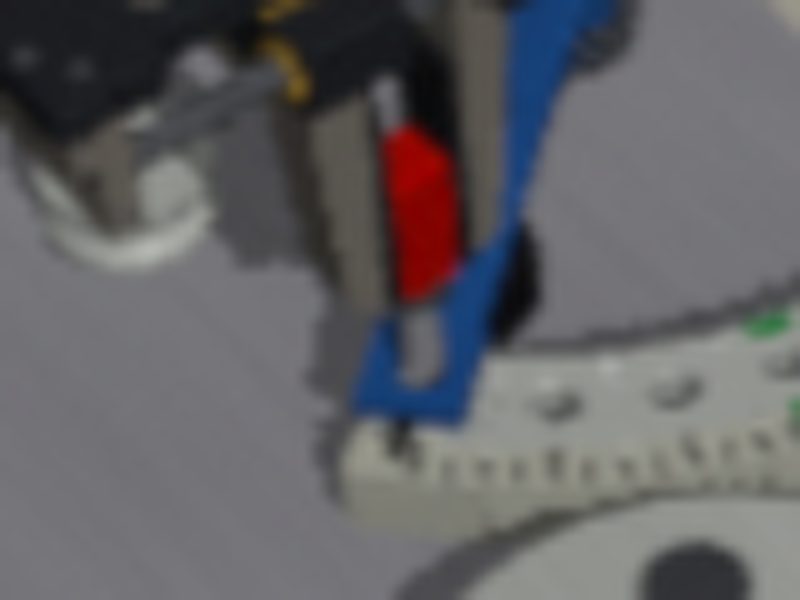

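The tip, with its lower edge at crop (420,388), sits over the eye's mouth with no force. I'll go on down.

Request:
apply_moves([
  {"x":0,"y":0,"z":0.7,"rx":0,"ry":0,"rz":0,"gripper":10},
  {"x":0,"y":0,"z":1.4,"rx":0,"ry":0,"rz":0,"gripper":10},
  {"x":0,"y":0,"z":2.1,"rx":0,"ry":0,"rz":0,"gripper":10},
  {"x":0,"y":0,"z":2.8,"rx":0,"ry":0,"rz":0,"gripper":10},
  {"x":0,"y":0,"z":3.5,"rx":0,"ry":0,"rz":0,"gripper":10},
  {"x":0,"y":0,"z":4.0,"rx":0,"ry":0,"rz":0,"gripper":10},
  {"x":0,"y":0,"z":4,"rx":0,"ry":0,"rz":0,"gripper":10},
  {"x":0,"y":0,"z":4,"rx":0,"ry":0,"rz":0,"gripper":10},
  {"x":0,"y":0,"z":4,"rx":0,"ry":0,"rz":0,"gripper":10},
  {"x":0,"y":0,"z":4,"rx":0,"ry":0,"rz":0,"gripper":10},
])

```text
t: 8.5
tool_pos: [0.6253, -0.0215, 0.1721]
tcp_rot: [[0.088, 0.996, 0.0], [0.996, -0.088, -0.0], [-0.0, 0.0, -1.0]]
wrist_force: [2.5, -1.8, -0.4]
gripper_width: 0.0168
grip_force: 30.0
```

```bash
python3 go.py .6243 -.0228 .1675
```

```text
t 8.5 pos [ 0.6253 -0.0215  0.1721] F [ 2.46 -1.78 -0.36] M [-0.427 -0.472 -0.004] w 0.01680686604928621 gf 29.99977974453941
delta tool mm [-1.3392 -0.9096  4.6494] yang -0.08850114815710483 z [ 0.0004 -0.0001 -1.    ]
```

Request:
apply_moves([
  {"x":0,"y":0.2,"z":0.8,"rx":0,"ry":0,"rz":0,"gripper":10},
  {"x":0,"y":0.2,"z":1.6,"rx":0,"ry":0,"rz":0,"gripper":10},
  {"x":0,"y":0.2,"z":2.4,"rx":0,"ry":0,"rz":0,"gripper":10},
  {"x":0,"y":0.2,"z":3.0,"rx":0,"ry":0,"rz":0,"gripper":10},
  {"x":0,"y":0.2,"z":3.4,"rx":0,"ry":0,"rz":0,"gripper":10},
  {"x":0,"y":0.2,"z":3.4,"rx":0,"ry":0,"rz":0,"gripper":10},
  {"x":0,"y":0.2,"z":3.4,"rx":0,"ry":0,"rz":0,"gripper":10},
  {"x":0,"y":0.2,"z":3.4,"rx":0,"ry":0,"rz":0,"gripper":10},
  {"x":0,"y":0.2,"z":3.4,"rx":0,"ry":0,"rz":0,"gripper":10},
  {"x":0,"y":0.2,"z":3.4,"rx":0,"ry":0,"rz":0,"gripper":10},
])

```text
t: 9.5
tool_pos: [0.6254, -0.0215, 0.1687]
tcp_rot: [[0.088, 0.996, 0.0], [0.996, -0.088, -0.0], [-0.0, 0.0, -1.0]]
wrist_force: [2.5, -2.7, 0.8]
gripper_width: 0.0162
grip_force: 30.0
```

```bash
python3 go.py .6243 -.0228 .1675; python3 - <<'E'
import numpy as np
from rig import env
R=env.read_state()['tcp_rot'];a=.698-.0885
u=lambda t:np.array([np.cos(a+t),np.sin(a+t),0])
for t in (.05,.1,.15,.2,.25,.3,.35,.4,.45,.5,.54,.57,.59,.61,.63):print(t,(R.T@((u(t)-u(0))*140)).round(1))
E
```

```text
t 9.5 pos [ 0.6254 -0.0215  0.1687] F [ 2.46 -2.66  0.85] M [-0.526 -0.53   0.068] w 0.016231932223054107 gf 30.00057366443798
delta tool mm [-1.362  -0.9814  1.1777] yang -0.08848560185105844 z [ 0.0001 -0.0001 -1.    ]
0.05 [ 5.2 -4.6 -0. ]
0.1 [10.3 -9.5 -0. ]
0.15 [ 15.  -14.7  -0. ]
0.2 [ 19.5 -20.   -0. ]
0.25 [ 23.7 -25.6  -0. ]
0.3 [ 27.7 -31.4  -0. ]
0.35 [ 31.3 -37.4  -0. ]
0.4 [ 34.7 -43.5  -0. ]
0.45 [ 37.7 -49.8  -0. ]
0.5 [ 40.4 -56.3  -0. ]
0.54 [ 42.3 -61.5  -0. ]
0.57 [ 43.7 -65.5  -0. ]
0.59 [ 44.5 -68.2  -0. ]
0.61 [ 45.2 -70.9  -0. ]
0.63 [ 45.9 -73.6  -0. ]
```

Request:
apply_moves([
  {"x":1.5,"y":-1.3,"z":0,"rx":0,"ry":0,"rz":0,"gripper":10},
  {"x":3.5,"y":-3.1,"z":0,"rx":0,"ry":0,"rz":0,"gripper":10},
  {"x":6.5,"y":-5.8,"z":0,"rx":0,"ry":0,"rz":0,"gripper":10},
  {"x":10.3,"y":-9.5,"z":0,"rx":0,"ry":0,"rz":0,"gripper":10},
  {"x":15,"y":-14.7,"z":0,"rx":0,"ry":0,"rz":0,"gripper":10},
  {"x":19.5,"y":-20,"z":0,"rx":0,"ry":0,"rz":0,"gripper":10},
  {"x":23.7,"y":-25.6,"z":0,"rx":0,"ry":0,"rz":0,"gripper":10},
  {"x":26.5,"y":-29.6,"z":0,"rx":0,"ry":0,"rz":0,"gripper":10},
  {"x":27.7,"y":-31.4,"z":0,"rx":0,"ry":0,"rz":0,"gripper":10},
  {"x":27.7,"y":-31.4,"z":0,"rx":0,"ry":0,"rz":0,"gripper":10},
])

```text
t: 10.5
tool_pos: [0.5968, 0.0083, 0.1688]
tcp_rot: [[0.088, 0.996, 0.001], [0.996, -0.088, -0.002], [-0.001, 0.001, -1.0]]
wrist_force: [4.4, -5.9, -1.8]
gripper_width: 0.0166
grip_force: 30.0
```

```bash
python3 go.py .6243 -.0228 .1675
```

```text
t 10.5 pos [0.5968 0.0083 0.1688] F [ 4.37 -5.95 -1.8 ] M [-1.516 -1.021 -0.061] w 0.016634044975411325 gf 30.008731316775084
delta tool mm [-28.5228  30.1549   1.3515] yang -0.0878527088851442 z [ 0.0011 -0.0015 -1.    ]
```

Request:
apply_moves([
  {"x":1.5,"y":-2.5,"z":0,"rx":0,"ry":0,"rz":0,"gripper":10},
  {"x":3.5,"y":-6,"z":0,"rx":0,"ry":0,"rz":0,"gripper":10},
  {"x":6.8,"y":-12.1,"z":0,"rx":0,"ry":0,"rz":0,"gripper":10},
  {"x":9.7,"y":-18.4,"z":0,"rx":0,"ry":0,"rz":0,"gripper":10},
  {"x":12.3,"y":-24.9,"z":0,"rx":0,"ry":0,"rz":0,"gripper":10},
  {"x":14.1,"y":-30.1,"z":0,"rx":0,"ry":0,"rz":0,"gripper":10},
  {"x":15.5,"y":-34.1,"z":0,"rx":0,"ry":0,"rz":0,"gripper":10},
  {"x":16.2,"y":-36.8,"z":0,"rx":0,"ry":0,"rz":0,"gripper":10},
  {"x":16.6,"y":-38.2,"z":0,"rx":0,"ry":0,"rz":0,"gripper":10},
  {"x":16.6,"y":-38.2,"z":0,"rx":0,"ry":0,"rz":0,"gripper":10},
])

```text
t: 11.5
tool_pos: [0.5614, 0.028, 0.1691]
tcp_rot: [[0.088, 0.996, 0.003], [0.996, -0.088, -0.002], [-0.001, 0.004, -1.0]]
wrist_force: [7.8, -7.3, -3.4]
gripper_width: 0.0162
grip_force: 30.0
```

```bash
python3 go.py .6243 -.0228 .1675;python3 - <<'E'
from h import *
s=shot('scene')
u,v=280,210
cv2.imwrite('pics/sc5.png',cv2.resize(s['frame'][v:v+60,u:u+80],None,fx=10,fy=10,interpolation=cv2.INTER_CUBIC)[...,::-1])
E
```

```text
t 11.5 pos [0.5614 0.028  0.1691] F [ 7.81 -7.28 -3.4 ] M [-1.581 -1.733  0.035] w 0.01622357560273416 gf 30.026129235047847
delta tool mm [-45.1072  67.1323   1.8632] yang -0.08787539074716932 z [ 0.0035 -0.0016 -1.    ]
```

View pics/sc5.png

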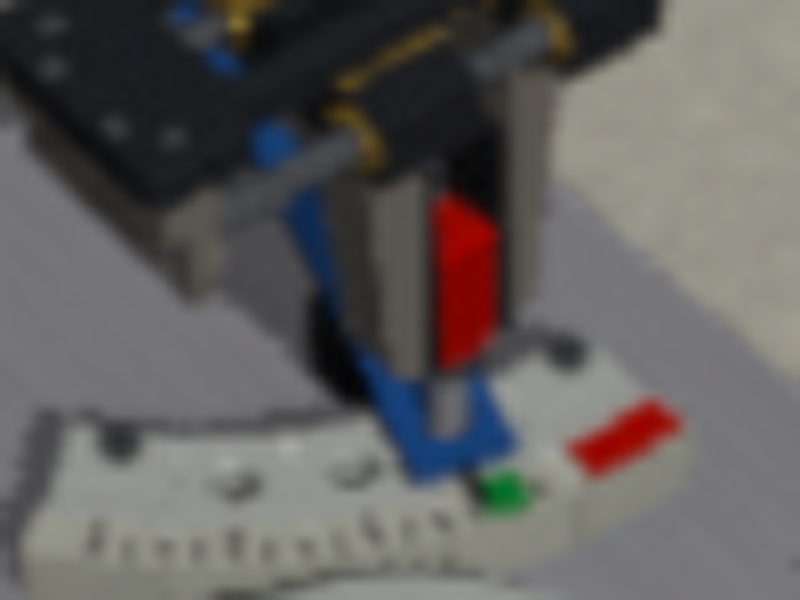

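The pointer tip is at crop (~474,488), just short of the green mark (505,491). The shank enters the eye at (448,420), so a few more mm are needed.

```bash
python3 - <<'E'
from h import *
s=shot('scene');f=lambda x,y:((x+.5)/10-.5+280,(y+.5)/10-.5+210)
piv=np.array([.5100,-.0992])
def ang(x,y,z):
    w=ray(s,*f(x,y),z)[:2]-piv;return np.hypot(*w)*1000,np.arctan2(w[1],w[0])-.698+.0888
fr=s['frame'].astype(int)
m=(fr[...,1]>fr[...,0]*1.5)&(fr[...,1]>fr[...,2]*1.3)&(fr[...,1]>70)
v,u=np.nonzero(m[240:275,310:345]);g=(u.mean()+310,v.mean()+240);print('green px',g,len(u))
w=ray(s,*g,.13)[:2]-piv;print('green',np.hypot(*w),np.arctan2(w[1],w[0])-.698+.0888)
for z in(.132,.137):print('pointer',ang(474,488,z))
print('arm end corners',ang(420,480,.137),ang(515,445,.137))
print('hole first view', ang((326.6-280+.5)*10-.5,(254.1-210+.5)*10-.5,.13))
E
```

```text
green px (np.float64(330.1333333333333), np.float64(258.6)) 15
green 0.1568504347805828 0.6379048537738596
pointer (np.float64(154.63830004052258), np.float64(0.5925553498245988))
pointer (np.float64(158.6519881927927), np.float64(0.5826181859837707))
arm end corners (np.float64(151.90658521703247), np.float64(0.5130447711243655)) (np.float64(150.7887338219495), np.float64(0.6736603062876199))
hole first view (np.float64(140.6929713637427), np.float64(0.6275975526505371))
```

Request:
apply_moves([
  {"x":0.2,"y":-1,"z":0,"rx":0,"ry":0,"rz":0,"gripper":10},
  {"x":0.3,"y":-2,"z":0,"rx":0,"ry":0,"rz":0,"gripper":10},
  {"x":0.4,"y":-3,"z":0,"rx":0,"ry":0,"rz":0,"gripper":10},
  {"x":0.5,"y":-4.2,"z":0,"rx":0,"ry":0,"rz":0,"gripper":10},
  {"x":0.5,"y":-4.2,"z":0.5,"rx":0,"ry":0,"rz":0,"gripper":10},
  {"x":0.5,"y":-4.2,"z":1,"rx":0,"ry":0,"rz":0,"gripper":10},
  {"x":0.5,"y":-4.2,"z":1.5,"rx":0,"ry":0,"rz":0,"gripper":10},
  {"x":0.5,"y":-4.2,"z":2,"rx":0,"ry":0,"rz":0,"gripper":10},
  {"x":0.5,"y":-4.2,"z":2.5,"rx":0,"ry":0,"rz":0,"gripper":10},
  {"x":0.5,"y":-4.2,"z":3,"rx":0,"ry":0,"rz":0,"gripper":10},
])

```text
t: 12.6
tool_pos: [0.5591, 0.0291, 0.1676]
tcp_rot: [[0.088, 0.996, 0.007], [0.996, -0.088, -0.001], [-0.0, 0.007, -1.0]]
wrist_force: [7.3, -5.4, 6.3]
gripper_width: 0.0162
grip_force: 30.0
```

```bash
python3 go.py .6243 -.0228 .1665
```

```text
t 12.6 pos [0.5591 0.0291 0.1676] F [ 7.28 -5.44  6.31] M [-1.363 -1.785 -0.044] w 0.016229344022527268 gf 30.038529387675226
delta tool mm [-45.9796  69.546    1.6279] yang -0.0881259120276197 z [ 0.0072 -0.001  -1.    ]
```

Request:
apply_moves([
  {"x":0,"y":-0.4,"z":0,"rx":0,"ry":0,"rz":0,"gripper":10},
  {"x":0,"y":-0.8,"z":0,"rx":0,"ry":0,"rz":0,"gripper":10},
  {"x":0.1,"y":-1.2,"z":0,"rx":0,"ry":0,"rz":0,"gripper":10},
  {"x":0.2,"y":-1.6,"z":0,"rx":0,"ry":0,"rz":0,"gripper":10},
  {"x":0.3,"y":-2,"z":0,"rx":0,"ry":0,"rz":0,"gripper":10},
  {"x":0.3,"y":-2,"z":0.2,"rx":0,"ry":0,"rz":0,"gripper":10},
  {"x":0.3,"y":-2,"z":0.4,"rx":0,"ry":0,"rz":0,"gripper":10},
  {"x":0.3,"y":-2,"z":0.6,"rx":0,"ry":0,"rz":0,"gripper":10},
  {"x":0.3,"y":-2,"z":0.6,"rx":0,"ry":0,"rz":0,"gripper":10},
  {"x":0.3,"y":-2,"z":0.6,"rx":0,"ry":0,"rz":0,"gripper":10},
])

```text
t: 13.6
tool_pos: [0.5571, 0.0297, 0.167]
tcp_rot: [[0.088, 0.996, 0.007], [0.996, -0.088, -0.001], [-0.0, 0.007, -1.0]]
wrist_force: [8.5, -5.2, 6.4]
gripper_width: 0.0168
grip_force: 30.0
```

```bash
python3 go.py .6243 -.0228 .1665
```

```text
t 13.6 pos [0.5571 0.0297 0.167 ] F [ 8.47 -5.15  6.41] M [-1.204 -1.849 -0.045] w 0.01676318437415518 gf 30.03966806922108
delta tool mm [-46.3625  71.5093   1.0635] yang -0.08820797069160528 z [ 0.0073 -0.0008 -1.    ]
```

Request:
apply_moves([
  {"x":0,"y":0,"z":0.3,"rx":0,"ry":0,"rz":0,"gripper":10},
  {"x":0,"y":0,"z":0.6,"rx":0,"ry":0,"rz":0,"gripper":10},
  {"x":0,"y":0,"z":0.9,"rx":0,"ry":0,"rz":0,"gripper":10},
  {"x":0,"y":0,"z":1.2,"rx":0,"ry":0,"rz":0,"gripper":10},
  {"x":0,"y":0,"z":1.5,"rx":0,"ry":0,"rz":0,"gripper":10},
  {"x":0,"y":0,"z":1.5,"rx":0,"ry":0,"rz":0,"gripper":10},
  {"x":0,"y":0,"z":1.5,"rx":0,"ry":0,"rz":0,"gripper":10},
  {"x":0,"y":0,"z":1.5,"rx":0,"ry":0,"rz":0,"gripper":10},
  {"x":0,"y":0,"z":1.5,"rx":0,"ry":0,"rz":0,"gripper":10},
  {"x":0,"y":0,"z":1.5,"rx":0,"ry":0,"rz":0,"gripper":10},
])

```text
t: 14.6
tool_pos: [0.5571, 0.0297, 0.1655]
tcp_rot: [[0.088, 0.996, 0.007], [0.996, -0.088, -0.001], [-0.0, 0.007, -1.0]]
wrist_force: [8.3, -4.8, 5.8]
gripper_width: 0.0163
grip_force: 30.0
```

```bash
python3 go.py .6243 -.0228 .1665
```

```text
t 14.6 pos [0.5571 0.0297 0.1655] F [ 8.31 -4.82  5.77] M [-1.197 -1.822 -0.023] w 0.016314244649461417 gf 30.036936895921826
delta tool mm [-46.3556  71.523   -0.4624] yang -0.08819742281780853 z [ 0.0073 -0.0008 -1.    ]
```

Request:
apply_moves([
  {"x":0,"y":0,"z":0.4,"rx":0,"ry":0,"rz":0,"gripper":10},
  {"x":0,"y":0,"z":0.8,"rx":0,"ry":0,"rz":0,"gripper":10},
  {"x":0,"y":0,"z":1.2,"rx":0,"ry":0,"rz":0,"gripper":10},
  {"x":0,"y":0,"z":1.6,"rx":0,"ry":0,"rz":0,"gripper":10},
  {"x":0,"y":0,"z":2,"rx":0,"ry":0,"rz":0,"gripper":10},
  {"x":0,"y":0,"z":2,"rx":0,"ry":0,"rz":0,"gripper":10},
  {"x":0,"y":0,"z":2,"rx":0,"ry":0,"rz":0,"gripper":10},
  {"x":0,"y":0,"z":2,"rx":0,"ry":0,"rz":0,"gripper":10},
  {"x":0,"y":0,"z":2,"rx":0,"ry":0,"rz":0,"gripper":10},
  {"x":0,"y":0,"z":2,"rx":0,"ry":0,"rz":0,"gripper":10},
])

```text
t: 15.6
tool_pos: [0.5571, 0.0297, 0.1635]
tcp_rot: [[0.088, 0.996, 0.007], [0.996, -0.088, -0.001], [-0.0, 0.007, -1.0]]
wrist_force: [8.1, -4.3, 6.7]
gripper_width: 0.0163
grip_force: 30.0
```

```bash
python3 go.py .6243 -.0228 .1665;python3 - <<'E'
from h import *
s=shot('scene')
u,v=290,220
cv2.imwrite('pics/sc6.png',cv2.resize(s['frame'][v:v+60,u:u+80],None,fx=10,fy=10,interpolation=cv2.INTER_CUBIC)[...,::-1])
E
```

```text
t 15.6 pos [0.5571 0.0297 0.1635] F [ 8.09 -4.33  6.66] M [-1.222 -1.756 -0.064] w 0.016256479113512436 gf 30.033426331356168
delta tool mm [-46.3358  71.5851  -2.5077] yang -0.08822867779542519 z [ 0.0071 -0.0008 -1.    ]
```

View pics/sc6.png

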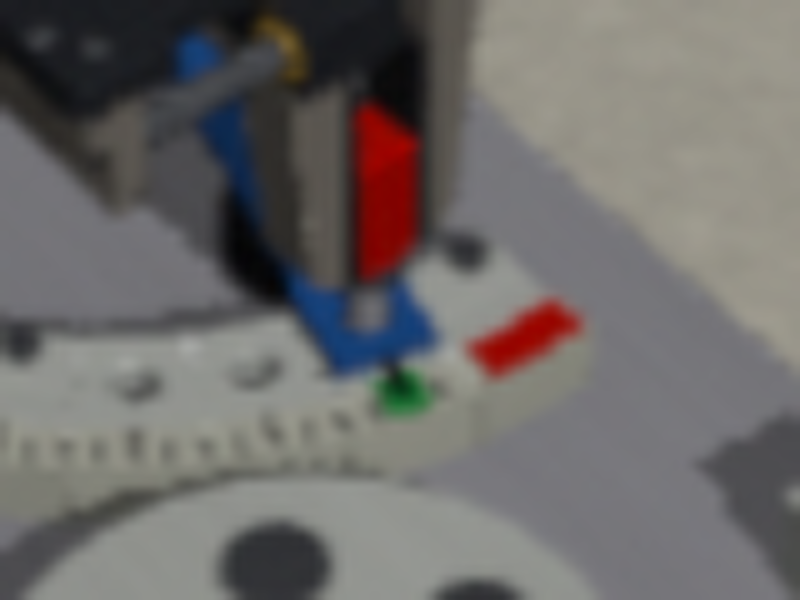

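The pointer (crop (400,372)) stands at the green mark (402,390). About 15 mm of shank is left above the arm, so the tip is in the hole. Continuing down.

Request:
apply_moves([
  {"x":0,"y":0,"z":0.6,"rx":0,"ry":0,"rz":0,"gripper":10},
  {"x":0,"y":0,"z":1.2,"rx":0,"ry":0,"rz":0,"gripper":10},
  {"x":0,"y":0,"z":1.8,"rx":0,"ry":0,"rz":0,"gripper":10},
  {"x":0,"y":0,"z":2.4,"rx":0,"ry":0,"rz":0,"gripper":10},
  {"x":0,"y":0,"z":3,"rx":0,"ry":0,"rz":0,"gripper":10},
  {"x":0,"y":0,"z":3.6,"rx":0,"ry":0,"rz":0,"gripper":10},
  {"x":0,"y":0,"z":4.2,"rx":0,"ry":0,"rz":0,"gripper":10},
  {"x":0,"y":0,"z":4.8,"rx":0,"ry":0,"rz":0,"gripper":10},
  {"x":0,"y":0,"z":5.4,"rx":0,"ry":0,"rz":0,"gripper":10},
  {"x":0,"y":0,"z":6,"rx":0,"ry":0,"rz":0,"gripper":10},
])

```text
t: 16.65
tool_pos: [0.5571, 0.0297, 0.1575]
tcp_rot: [[0.088, 0.996, 0.007], [0.996, -0.088, -0.001], [-0.0, 0.007, -1.0]]
wrist_force: [7.9, -5.6, 7.7]
gripper_width: 0.016
grip_force: 30.0
```

```bash
python3 go.py .6243 -.0228 .1476
```

```text
t 16.65 pos [0.5571 0.0297 0.1575] F [ 7.92 -5.62  7.7 ] M [-1.201 -1.792  0.001] w 0.016018079252360862 gf 30.026523435954005
delta tool mm [-46.3597  71.4484  10.4406] yang -0.08821086296386461 z [ 0.0072 -0.0008 -1.    ]
```

Request:
apply_moves([
  {"x":0,"y":0,"z":0.8,"rx":0,"ry":0,"rz":0,"gripper":10},
  {"x":0,"y":0,"z":1.6,"rx":0,"ry":0,"rz":0,"gripper":10},
  {"x":0,"y":0,"z":2.4,"rx":0,"ry":0,"rz":0,"gripper":10},
  {"x":0,"y":0,"z":3.2,"rx":0,"ry":0,"rz":0,"gripper":10},
  {"x":0,"y":0,"z":4,"rx":0,"ry":0,"rz":0,"gripper":10},
  {"x":0,"y":0,"z":4.8,"rx":0,"ry":0,"rz":0,"gripper":10},
  {"x":0,"y":0,"z":5.6,"rx":0,"ry":0,"rz":0,"gripper":10},
  {"x":0,"y":0,"z":6.4,"rx":0,"ry":0,"rz":0,"gripper":10},
  {"x":0,"y":0,"z":7.2,"rx":0,"ry":0,"rz":0,"gripper":10},
  {"x":0,"y":0,"z":8,"rx":0,"ry":0,"rz":0,"gripper":10},
])

```text
t: 17.65
tool_pos: [0.5571, 0.0297, 0.1494]
tcp_rot: [[0.088, 0.996, 0.007], [0.996, -0.088, -0.001], [-0.0, 0.007, -1.0]]
wrist_force: [8.0, -5.7, 7.0]
gripper_width: 0.0162
grip_force: 30.0
```

```bash
python3 go.py .6243 -.0228 .1476
```

```text
t 17.65 pos [0.5571 0.0297 0.1494] F [ 8.04 -5.67  7.01] M [-1.197 -1.627 -0.03 ] w 0.016190865848910854 gf 30.01648686826229
delta tool mm [-46.3475  71.5155   2.3642] yang -0.08826993438069651 z [ 0.0071 -0.0008 -1.    ]
```

Request:
apply_moves([
  {"x":0,"y":0,"z":0.3,"rx":0,"ry":0,"rz":0,"gripper":10},
  {"x":0,"y":0,"z":0.6,"rx":0,"ry":0,"rz":0,"gripper":10},
  {"x":0,"y":0,"z":0.9,"rx":0,"ry":0,"rz":0,"gripper":10},
  {"x":0,"y":0,"z":1.2,"rx":0,"ry":0,"rz":0,"gripper":10},
  {"x":0,"y":0,"z":1.5,"rx":0,"ry":0,"rz":0,"gripper":10},
  {"x":0,"y":0,"z":1.8,"rx":0,"ry":0,"rz":0,"gripper":10},
  {"x":0,"y":0,"z":2.1,"rx":0,"ry":0,"rz":0,"gripper":10},
  {"x":0,"y":0,"z":2.1,"rx":0,"ry":0,"rz":0,"gripper":10},
  {"x":0,"y":0,"z":2.1,"rx":0,"ry":0,"rz":0,"gripper":10},
  {"x":0,"y":0,"z":2.1,"rx":0,"ry":0,"rz":0,"gripper":10},
])

```text
t: 18.65
tool_pos: [0.5572, 0.0297, 0.1475]
tcp_rot: [[0.088, 0.996, 0.007], [0.996, -0.088, -0.001], [-0.0, 0.007, -1.0]]
wrist_force: [8.1, -5.7, 7.6]
gripper_width: 0.0163
grip_force: 30.0
```

```bash
python3 go.py .6243 -.0228 .1476
```

```text
t 18.65 pos [0.5572 0.0297 0.1475] F [ 8.07 -5.67  7.62] M [-1.225 -1.587 -0.01 ] w 0.016304236905913802 gf 30.014644470065832
delta tool mm [-46.3375  71.421    0.471 ] yang -0.08825934410660895 z [ 0.0073 -0.0008 -1.    ]
```

Request:
apply_moves([
  {"x":0,"y":0,"z":0.2,"rx":0,"ry":0,"rz":0,"gripper":10},
  {"x":0,"y":0,"z":0.4,"rx":0,"ry":0,"rz":0,"gripper":10},
  {"x":0,"y":0,"z":0.6,"rx":0,"ry":0,"rz":0,"gripper":10},
  {"x":0,"y":0,"z":0.7,"rx":0,"ry":0,"rz":0,"gripper":10},
  {"x":0,"y":0,"z":0.8,"rx":0,"ry":0,"rz":0,"gripper":10},
  {"x":0,"y":0,"z":0.8,"rx":0,"ry":0,"rz":0,"gripper":10},
  {"x":0,"y":0,"z":0.8,"rx":0,"ry":0,"rz":0,"gripper":10},
  {"x":0,"y":0,"z":0.8,"rx":0,"ry":0,"rz":0,"gripper":10},
  {"x":0,"y":0,"z":0.8,"rx":0,"ry":0,"rz":0,"gripper":10},
  {"x":0,"y":0,"z":0.8,"rx":0,"ry":0,"rz":0,"gripper":10},
])

```text
t: 19.65
tool_pos: [0.5577, 0.0296, 0.1474]
tcp_rot: [[0.088, 0.996, 0.008], [0.996, -0.088, -0.001], [-0.0, 0.008, -1.0]]
wrist_force: [6.4, -6.0, 12.8]
gripper_width: 0.0167
grip_force: 30.0
```

```bash
python3 go.py .6243 -.0228 .1476
```

```text
t 19.65 pos [0.5577 0.0296 0.1474] F [ 6.43 -6.01 12.76] M [-1.282 -1.374 -0.03 ] w 0.016690535978956103 gf 30.013331507798284
delta tool mm [-46.3197  70.9928   0.3884] yang -0.08815333950596246 z [ 0.0083 -0.0009 -1.    ]
```

The collar is seated: TCP z stops at 0.1474 and the force rises. I'll relax the lateral load into the hole before letting go.

Request:
apply_moves([
  {"x":-0.2,"y":0.3,"z":0,"rx":0,"ry":0,"rz":0,"gripper":10},
  {"x":-0.4,"y":0.6,"z":0,"rx":0,"ry":0,"rz":0,"gripper":10},
  {"x":-0.6,"y":0.9,"z":0,"rx":0,"ry":0,"rz":0,"gripper":10},
  {"x":-0.8,"y":1.2,"z":0,"rx":0,"ry":0,"rz":0,"gripper":10},
  {"x":-1,"y":1.5,"z":0,"rx":0,"ry":0,"rz":0,"gripper":10},
  {"x":-1,"y":1.5,"z":0,"rx":0,"ry":0,"rz":0,"gripper":10},
  {"x":-1,"y":1.5,"z":0,"rx":0,"ry":0,"rz":0,"gripper":10},
  {"x":-1,"y":1.5,"z":0,"rx":0,"ry":0,"rz":0,"gripper":10},
  {"x":-1,"y":1.5,"z":0,"rx":0,"ry":0,"rz":0,"gripper":10},
  {"x":-1,"y":1.5,"z":0,"rx":0,"ry":0,"rz":0,"gripper":10},
])

```text
t: 20.65
tool_pos: [0.558, 0.0293, 0.1473]
tcp_rot: [[0.089, 0.996, 0.006], [0.996, -0.089, 0.001], [0.001, 0.006, -1.0]]
wrist_force: [2.5, -1.9, 17.0]
gripper_width: 0.0166
grip_force: 30.0
```

```bash
python3 go.py .6243 -.0228 .1476
```

```text
t 20.65 pos [0.558  0.0293 0.1473] F [ 2.52 -1.9  17.03] M [-0.389 -0.597 -0.018] w 0.0166177717652994 gf 30.002311400603503
delta tool mm [-46.0601  70.6649   0.1245] yang -0.08864725818487616 z [ 0.0061  0.0006 -1.    ]
```

Request:
apply_moves([
  {"x":-0.3,"y":0.4,"z":-0.2,"rx":0,"ry":0,"rz":0,"gripper":10},
  {"x":-0.4,"y":0.7,"z":-0.4,"rx":0,"ry":0,"rz":0,"gripper":10},
  {"x":-0.4,"y":0.7,"z":-0.4,"rx":0,"ry":0,"rz":0,"gripper":15},
  {"x":-0.4,"y":0.7,"z":-0.4,"rx":0,"ry":0,"rz":0,"gripper":17},
  {"x":-0.4,"y":0.7,"z":-0.4,"rx":0,"ry":0,"rz":0,"gripper":19},
  {"x":-0.4,"y":0.7,"z":-0.4,"rx":0,"ry":0,"rz":0,"gripper":22},
  {"x":-0.4,"y":0.7,"z":-0.4,"rx":0,"ry":0,"rz":0,"gripper":26},
  {"x":-0.4,"y":0.7,"z":-0.4,"rx":0,"ry":0,"rz":0,"gripper":32},
  {"x":-0.4,"y":0.7,"z":-0.4,"rx":0,"ry":0,"rz":0,"gripper":38},
  {"x":-0.4,"y":0.7,"z":-0.4,"rx":0,"ry":0,"rz":0,"gripper":42},
])

```text
t: 21.65
tool_pos: [0.5553, 0.0286, 0.1447]
tcp_rot: [[0.088, 0.996, -0.001], [0.996, -0.088, 0.0], [-0.0, -0.001, -1.0]]
wrist_force: [0.2, -0.7, -0.5]
gripper_width: 0.0413
grip_force: 0.0
```

```bash
python3 go.py .6243 -.0228 .1476
```

```text
t 21.65 pos [0.5553 0.0286 0.1447] F [ 0.17 -0.65 -0.49] M [-0.067 -0.123  0.027] w 0.041327984942700347 gf 0.0
delta tool mm [-45.0765  73.2231  -3.0006] yang -0.08848163109394719 z [-0.0012  0.     -1.    ]
```

Free. Lift straight up.

Request:
apply_moves([
  {"x":0,"y":2,"z":-3,"rx":0,"ry":0,"rz":0,"gripper":42},
  {"x":0,"y":2,"z":-9,"rx":0,"ry":0,"rz":0,"gripper":42},
  {"x":0,"y":2,"z":-20,"rx":0,"ry":0,"rz":0,"gripper":42},
  {"x":0,"y":2,"z":-34,"rx":0,"ry":0,"rz":0,"gripper":42},
  {"x":0,"y":2,"z":-50,"rx":0,"ry":0,"rz":0,"gripper":42},
  {"x":0,"y":2,"z":-68,"rx":0,"ry":0,"rz":0,"gripper":42},
  {"x":0,"y":2,"z":-86,"rx":0,"ry":0,"rz":0,"gripper":42},
  {"x":0,"y":2,"z":-102,"rx":0,"ry":0,"rz":0,"gripper":42},
  {"x":0,"y":2,"z":-113,"rx":0,"ry":0,"rz":0,"gripper":42},
  {"x":0,"y":2,"z":-118,"rx":0,"ry":0,"rz":0,"gripper":42},
])

```text
t: 22.65
tool_pos: [0.5585, 0.0284, 0.265]
tcp_rot: [[0.088, 0.996, 0.002], [0.996, -0.088, 0.0], [0.0, 0.002, -1.0]]
wrist_force: [-0.4, -0.5, -1.1]
gripper_width: 0.0421
grip_force: 0.0
```

```bash
python3 go.py .6243 -.0228 .1476;python3 - <<'E'
from h import *
s=shot('scene')
u,v=290,220
cv2.imwrite('pics/sc7.png',cv2.resize(s['frame'][v:v+60,u:u+80],None,fx=10,fy=10,interpolation=cv2.INTER_CUBIC)[...,::-1])
E
```

```text
t 22.65 pos [0.5585 0.0284 0.265 ] F [-0.35 -0.52 -1.12] M [-0.019 -0.085  0.042] w 0.04209750174798021 gf 0.0
delta tool mm [-45.2005  69.8206 117.5835] yang -0.08848818485342315 z [ 0.0024  0.0001 -1.    ]
```

View pics/sc7.png

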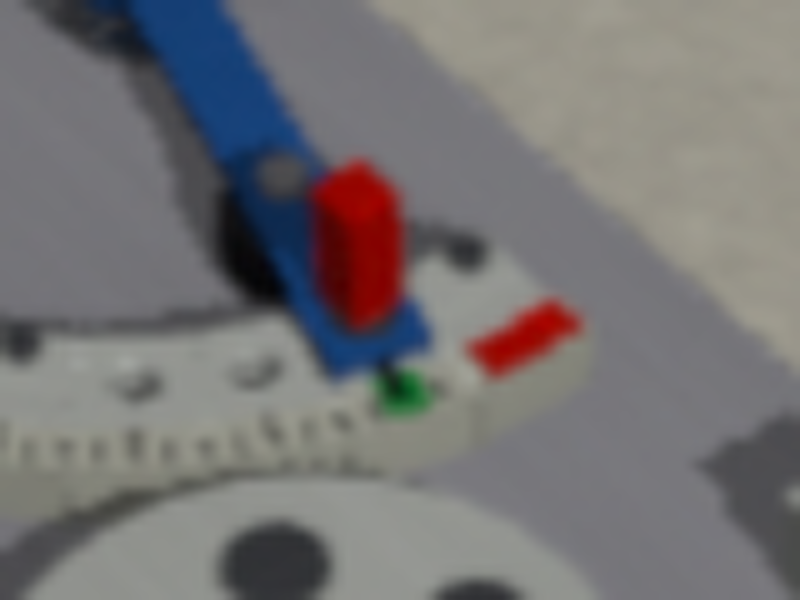

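The pin is upright with its collar flat on the arm (crop (365,325)), the pointer stands at the green mark (400,390), and the arm is holding. Handing in.

```bash
python3 -c "
from rig import env
print(env.close_job())"
```

```text
the job is handed in; nothing more can be done
None
```

The tensioner is parked: the pin is fully home through the eye in the green-marked hole, the arm held when I let go, and the job was handed in after about 23 s of robot time; no verdict was returned.

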